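Pack the can opener's spares box, heavy block lowest

TASK

Pack the can opener's spares into the narrow metal box, heaviest lowest: first the solid steel block from the drip stand, flat on the bottom of the box and still the same way up, set down and not dropped in; then the light plastic cover squarely on top of the block, with its grip rib upwards. Leave the things lying round about as they are.

Things in the scene. Friction and masses are not known exactly. Their poses are not given: they have to be found in the camera images.
- knife_block: solid dark steel block (a can opener's knife block), 46 mm along its x, 64 mm along its y, 40 mm high, 0.55 to 0.95 kg, with smooth sides and a flat top. Origin: centre of its underside; z up. It starts in the drip stand, its axes along the stand's. Loose.
- drip_stand: bent steel stand in which the block drains, fixed. Origin: centre of its underside. Floor plate 70 (x) by 80 mm (y), 6 mm thick; upright cheeks on its +y and -y sides rise to 50 mm, 72 mm apart inside: about 4 mm from the block's 46 mm wide end faces and higher than its top (46 mm). Open towards +x and -x.
- spares_box: narrow open-topped metal box, fixed. Origin: centre of its underside; long side along its y. Inside 58 (x) by 150 mm (y), floor 3 mm thick, end walls 64 mm high, long walls upright to 59 mm, then flared out to a rim 69 mm high, 81 mm over all; wire handles on the ends, 176 mm over all along y.
- box_floor (a point): centre of the box's inside floor, 3 mm above the box's origin; axes as the box. The block's 46 mm side fits across the box (x) with 6 mm to spare each side, no room for fingers there; its 64 mm side does not fit across. Along y there is room for fingers beside the block.
- cover: light grey plastic cover lying on the worktop: plate 46 mm (x) by 60 mm (y), 8 mm thick, with a grip rib on top, 36 mm long along x, 12 mm thick along y, from 7 to 31 mm height. 0.04 kg. Origin: centre of its underside; z up. Loose.
- label_roll: bystander: roll of paper labels, diameter 61 mm, 25 mm high, in the middle of the worktop, about x 0.57, y 0. Origin: centre of its underside. The worktop between it and the robot (x 0.40 to 0.52, y -0.08 to 0.08) is always free.
- teaspoon: bystander: steel teaspoon, 140 mm long along its x, 30 mm wide, 12 mm high. Origin: centre of its underside.
- pot_scraper: bystander: flat plastic pot scraper, 139 by 105 by 14 mm. Origin: centre of its underside.
- can_opener: bystander: bench can opener, fixed at the right front edge of the worktop. Origin: at worktop height under its middle. Column 0.33 m high; with its crank it takes up about 0.1 m to either side of the origin in x and y. Keep the arm clear of it.

How it is judged:
By the outcome, as a careful person would: the job done as asked, in the order asked, and still so for the second after the job is handed in, with the robot touching nothing.
It also fails if it takes over 72 s, if anything falls off the work surface, if the arm or the gripper's body presses on something with over 40 N, if the wrist force passes 120 N, or if a joint passes its speed limit or range.

ROBOT

A 6-joint arm with a two-finger parallel gripper is mounted at the origin on a cart in front of the work surface, level with it; the furniture and walls round the work are solid. World frame = base frame: x ahead of the robot, y to its left, z up, the work surface at z = 0. Lengths are in mm, angles in rad, forces in N, time in s.
With the tool pointing down it reaches from about 350 to 925 mm from the base axis. Payload 6.4 kg.
Tool frame: the origin (TCP) lies midway between the tips of the shut fingers; the grasp point (between the pads) lies 19 mm behind it; z points along the fingers, y is the line along which they close (so a half turn about z gives the same grasp; the last joint's range is limited). The gripper opens to 94 mm and grips with 3 to 60 N. Pads are 16 mm wide; open, the fingers measure 119 mm over their backs; the gripper's body (75 mm by 177 mm) begins 78 mm behind the grasp point.
Start: joints at [1.163, 0.245, 1.558, -0, 1.339, -0.174], TCP at [150.585, 632.327, 205.455] pointing down, gripper open.
Joint ranges: [-3.13, 3.13], [-1.02, 2.26], [0.13, 2.54], [-0.95, 4.09], [0.21, 2.88], [-2.74, 2.74]. Speed limits (rad/s): [2.57, 2.57, 3.14, 3.14, 3.14, 3.14].

INTERFACE

Orientations are given as a unit quaternion [x, y, z, w].
In Python, from bench import env, vision gives the robot as it stands (env), with the cameras (vision).
- The arm moves only by the shell command python3 steer.py 'ROWS'. ROWS is a JSON list of rows, 1 to 5 of them, each of 5 numbers: dx, dy, dz in mm, then a turn about the tool's z in rad, then the finger opening in mm; each row is the pose to reach, as a shift and turn from the pose commanded when the command began, along the tool's axes at that moment; what a row does not reach only later rows make up. A row lasts 1/10 s, in which the tool goes at most 50 mm and 0.15 rad, less where a joint would pass 70% of its speed; a pose out of reach is approached as far as the arm can. The fingers move at their own pace and stop on an object; the grip force is fixed at half the most. Time passes only in rows, so rows that do not move let the fingers close. It prints the time, the measured TCP pose, the force, the opening and the grip force at its end.
- env.read_state(): the state, without advancing time (a new reading comes with each control period).
- vision.capture(name): name is "scene" or "top"; returns the picture (400x640x3 uint8, red, green, blue); there is no depth.
- vision.get_calibration(name): a dict with "fx", "fy", "cx", "cy" (pixels), "rvec" (rotation vector, rad) and "tvec" (3), from world to camera coordinates, as OpenCV has them. Camera axes: x right, y down, z forward; pixel columns grow to the right and rows downward; lengths in mm; the calibration is good to about 2 mm. A picture is of the moment at which its call begins. get_calibration takes no time and is no camera call.
- env.close_job(): hands the job in; it is judged then, once.
The state is a dict: "time_s": time; "joint_positions": joint angles; "joint_velocities": joint speeds; "joint_efforts": joint torques, N m; "ee_pos": TCP position; "eef_rot": TCP orientation; "force": force on the tool from outside, world axes, zero at the start; "wrist_torque": the same for the moment, N m; "opening": finger opening in mm; "finger_force": force on a finger pad.
Only numpy, scipy, OpenCV 4.12 (cv2) and the standard library are available. Lean on these libraries where they do the work, as an engineer would, in place of code of your own. Each camera call takes 0.05 s, during which the arm holds its last target. There are 200 camera calls.

## Working session

There is one attempt and no reset: what is moved stays moved. The work goes in short steps, Python scripts to look and compute and a shell command to move; the robot and the scene stay as the last step left them, time stands still between calls to the robot, and variables do not carry over. Pictures are saved under pics/ and viewed, at most 10 in all, crops included, and the job is handed in when it is done.

```bash
ls; mkdir -p pics
python3 - <<'E'
from bench import env, vision
import cv2
for n in("scene","top"):
    cv2.imwrite(f"pics/{n}0.png",vision.capture(n)[:,:,::-1]); print(vision.get_calibration(n))
s=env.read_state();print(s)
E
```

```text
bench.py
pics
steer.py
{'fx': 432.332392909518, 'fy': 432.332392909518, 'cx': 321.5825974532848, 'cy': 201.11567966562754, 'rvec': array([ 2.10647289, -0.91208899,  0.43925669]), 'tvec': array([-443.44913203,  250.86849455,  945.84798107])}
{'fx': 481.81073369590433, 'fy': 481.81073369590433, 'cx': 320.7019358331437, 'cy': 199.72564358762196, 'rvec': array([ 2.15499956, -2.13522536,  0.18801398]), 'tvec': array([-105.09577786,  533.16103843, 1322.37950776])}
{'time_s': 0.1, 'joint_positions': array([ 1.16292369e+00,  2.45763980e-01,  1.55888011e+00, -5.02130283e-05,
        1.33869526e+00, -1.74151421e-01]), 'joint_velocities': array([ 0.00031377, -0.00191518, -0.00274322, -0.00046229,  0.00103898,
        0.00253634]), 'joint_efforts': array([ 3.29527074e-05, -4.16908157e+01, -3.15530205e+01,  6.86314423e-02,
        3.09228071e-02, -6.83215353e-05]), 'ee_pos': array([150.36167984, 631.81312226, 204.44937173]), 'eef_rot': array([ 1.16589005e-01,  9.93179863e-01, -8.43639616e-04, -2.27182519e-04]), 'force': array([ 0.81164729,  0.1883545 , -0.14960599]), 'wrist_torque': array([ 0.00422802, -0.02803347,  0.00358196]), 'finger_force': 0.0, 'opening': 94.07298000960195}
```

View pics/scene0.png

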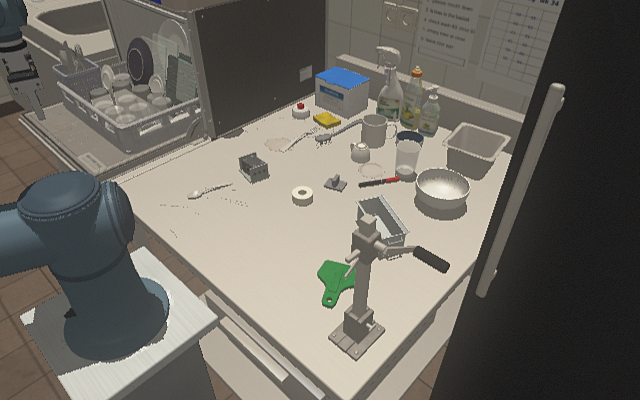

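View pics/top0.png

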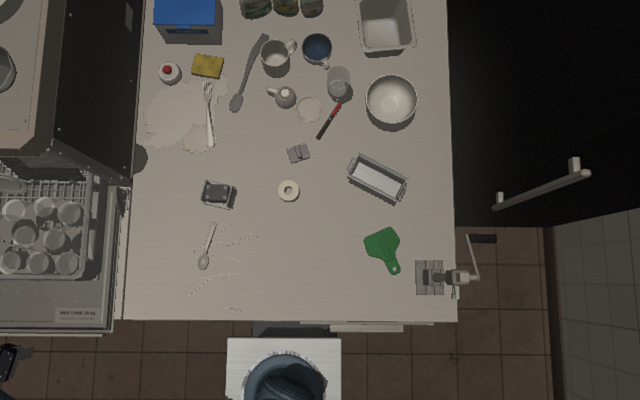

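The top view shows the stand with the block at about (217,193), the cover at (298,153), the box at (378,178) and the roll at (288,190). The scene view has them at (254,166), (336,184), (381,218) and (302,196). I'll enlarge these areas.

```bash
cat > h.py <<'E'
import numpy as np,cv2
from bench import env, vision
def cal(n):
    c=vision.get_calibration(n);K=np.array([[c['fx'],0,c['cx']],[0,c['fy'],c['cy']],[0,0,1.]])
    return K,np.array(c['rvec']),np.array(c['tvec'])
def plane(n,uv,z):
    K,r,t=cal(n);R=cv2.Rodrigues(r)[0];C=-R.T@t
    p=cv2.undistortPoints(np.array(uv,float).reshape(-1,1,2),K,None)[:,0]
    d=np.c_[p,np.ones(len(p))]@R
    return C+d*((z-C[2])/d[:,2])[:,None]
def proj(n,P):
    K,r,t=cal(n);return cv2.projectPoints(np.array(P,float).reshape(-1,1,3),r,t,K,None)[0][:,0]
def tri(a,b):
    P=[];
    for n in("top","scene"):
        K,r,t=cal(n);P.append(K@np.c_[cv2.Rodrigues(r)[0],t])
    X=cv2.triangulatePoints(P[0],P[1],np.array(a,float).T,np.array(b,float).T);return (X[:3]/X[3]).T
E
python3 - <<'E'
from h import *
T=cv2.imread("pics/top0.png");S=cv2.imread("pics/scene0.png")
def crop(I,x,y,w,h,k): return cv2.resize(I[y:y+h,x:x+w],None,fx=k,fy=k,interpolation=cv2.INTER_CUBIC)
a=crop(T,195,170,50,50,8);b=crop(T,275,135,50,50,8)   # 400 each
row2=crop(T,340,145,80,60,5) # 400x300
c=np.zeros((600,800,3),np.uint8)
c[:300,:300]=cv2.resize(a,(300,300));c[:300,300:600]=cv2.resize(b,(300,300));c[300:,:400]=row2
c[300:,400:800]=crop(S,345,185,80,60,5)
c[:200,600:]=crop(S,230,145,40,40,5)
cv2.imwrite("pics/c0.png",c)
print(plane("top",[[217,193],[298,153],[378,177],[288,190]],0).round())
print(plane("scene",[[254,166],[336,184],[381,218],[302,196]],0).round())
E
```

```text
[[ 558.  202.    0.]
 [ 681.  -32.    0.]
 [ 611. -270.    0.]
 [ 569.   -5.    0.]]
[[ 575.  228.    0.]
 [ 685.  -28.    0.]
 [ 654. -222.    0.]
 [ 572.    6.    0.]]
```

View pics/c0.png

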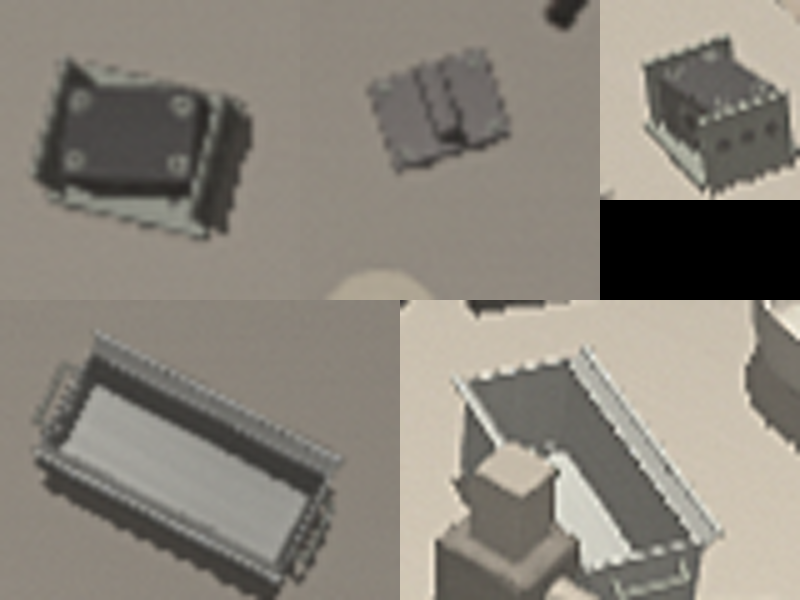

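The crops show the block's top in the stand, dark with four corner holes. The cover's rib runs near-vertical in the top image, and the box is turned about 27° in that image. Next I'll take sub-pixel measurements from masks.

Run:
```python
from h import *
T=cv2.imread("pics/top0.png");g=cv2.cvtColor(T,cv2.COLOR_BGR2GRAY)
K,r,t=cal("top");print("C",(-cv2.Rodrigues(r)[0].T@t).round())
print(g[176:214,198:240:1][::2,::2])
def rect(mask,z,name,x0,y0):
    n,l,s,_=cv2.connectedComponentsWithStats(mask.astype(np.uint8))
    i=1+np.argmax(s[1:,4]);c=cv2.findContours((l==i).astype(np.uint8),0,1)[0][0][:,0]+[x0,y0]
    P=plane("top",c,z)[:,:2].astype(np.float32);(R)=cv2.minAreaRect(P);print(name,s[i],np.round(R[0],1),np.round(R[1],1),round(R[2],1),cv2.boxPoints(R).round(0).tolist())
for th in(50,60,70): rect(g[170:220,195:245]<th,46,"block",195,170)
for th in(115,120,125): rect(g[138:168,283:315]<th,4,"cover",283,138)
for th in(130,140,150): rect(g[150:205,345:415]>th,3,"boxfloor",345,150)
```

```text
C [ 317.  -80. 1392.]
[[141 141 141 139 141 141 141 140 141 141 140 139 140 140 141 140 141 141
  141 140 140]
 [139 140 139 139 139 140 140 140 141 140 140 141 141 142 141 141 140 141
  138 139 141]
 [140 141 141 124  86 135 124 141 140 141 140 141 142 142 140 142 141 140
  139 139 140]
 [141 140 141 126  62  57 130 135 135 120 121 139 143 142 143 141 140 140
  140 141 140]
 [141 141 142 128  61  67  66  92  96  98  98  89 100  99 118 138 142 142
  142 141 140]
 [140 139 142  82  79 102  82  71  69  71  71  69  71 120 100  58 138  90
  116 142 140]
 [142 142 133  75  74  88  72  73  74  74  71  71  71 107 107  44  89  67
   76 136 141]
 [141 141 129  55  72  73  73  71  72  73  72  72  73  72  73  43 121  52
   55  69 143]
 [142 142  95  52  72  72  72  73  72  74  73  75  74  74  74  46  88  49
   63  71 142]
 [143 132  80  53  75  73  75  75  74  74  74  74  72  74  73  57  80  58
   66  75 142]
 [143 123  64  53 111 108  72  75  74  73  76  74  77 107  90  84  57  55
   62 132 142]
 [142 134  54  55  88  83  78  78  75  75  75  78  76 104  79 114  55  57
   70 144 139]
 [142 133 
[... 1050 characters left out ...]
, [666.0, -69.0], [714.0, -53.0], [694.0, 5.0]]
cover [  3   5  24  21 325] [680.3 -31.9] [51.1 61.1] 19.0 [[646.0, -11.0], [666.0, -69.0], [714.0, -52.0], [694.0, 5.0]]
cover [  3   5  24  21 340] [680.  -31.9] [51.6 61.1] 18.6 [[646.0, -11.0], [665.0, -69.0], [714.0, -53.0], [695.0, 5.0]]
boxfloor [   0    0   70   55 1807] [ 611.2 -274.6] [162.7 207.4] 0.6 [[529.0, -172.0], [531.0, -379.0], [694.0, -378.0], [691.0, -170.0]]
boxfloor [  7  13  49  34 678] [ 603.5 -263.9] [140.2  44. ] 62.0 [[551.0, -315.0], [590.0, -336.0], [656.0, -212.0], [617.0, -192.0]]
boxfloor [  8  13  47  34 586] [ 603.4 -264.6] [138.2  42. ] 62.7 [[553.0, -316.0], [590.0, -336.0], [654.0, -213.0], [616.0, -194.0]]
```

Run:
```python
from h import *
def px(p,k,x0,y0): return (np.array(p)+.5)/k-.5+[x0,y0]
P=lambda s,p,k,x0,y0,z: plane(s,px(p,k,x0,y0),z)[:,:2].round(1)
h=P("top",[[80,100],[181,104],[177,163],[75,161]],6,195,170,46);print("holes",h.tolist(),h.mean(0))
for a,b in((0,1),(3,2)): d=h[a]-h[b];print(np.linalg.norm(d),np.degrees(np.arctan2(-d[0],d[1])))
for a,b in((0,3),(1,2)): d=h[a]-h[b];print(np.linalg.norm(d),np.degrees(np.arctan2(d[1],d[0])))
k=P("top",[[68,58],[36,185]],6,195,170,50);d=k[0]-k[1];print("cheek L",k.tolist(),np.linalg.norm(d),np.degrees(np.arctan2(d[1],d[0])))
k=P("top",[[95,33],[342,162],[278,292],[36,155]],5,340,145,69);print("rim",k.tolist(),k.mean(0))
for a,b in((0,1),(3,2),(0,3),(1,2)): d=k[a]-k[b];print(np.linalg.norm(d),np.degrees(np.arctan2(-d[0],d[1])))
# scene: cheek tops z=50
k=P("scene",[[43,65],[130,40],[95,120],[192,92]],5,230,145,50)
k=plane("scene",px([[44,65],[130,39],[98,120],[192,92]],5,230,145),50)[:,:2].round(1)
print("scene cheek tops",k.tolist(),k.mean(0))
# overlays with hypotheses
def box(c,yaw,xs,ys,z):
    R=np.array([[np.cos(yaw),-np.sin(yaw)],[np.sin(yaw),np.cos(yaw)]])
    return [[*(np.array(c)+R@[a*xs/2,b*ys/2]),z] for a,b in((1,1),(1,-1),(-1,-1),(-1,1))]
np.save("/tmp/x",0)
```

```text
holes [[569.0, 219.6], [567.6, 172.0], [539.3, 172.7], [539.8, 220.6]] [553.925 196.225]
47.62058378474585 -1.6846843178962643
47.90260953225827 -0.5980553095758264
29.217118269945832 -1.9614176677703374
28.30865592005392 -1.4169211744956796
cheek L [[588.3, 225.2], [527.5, 237.4]] 62.011934335255134 -11.346172683933142
rim [[670.2, -206.0], [597.3, -344.7], [522.9, -307.4], [599.3, -172.5]] [ 597.425 -257.65 ]
156.69109738590768 -27.726182615891926
155.03215795440633 -29.524848982611942
78.41594225666114 -115.2905692341714
83.22649818417207 -116.62662641346164
scene cheek tops [[527.8, 238.9], [583.6, 223.0], [512.8, 168.7], [571.2, 150.2]] [548.85 195.2 ]
```

```bash
cat >> h.py <<'E'
def box(c,deg,xs,ys,z):
    y=np.radians(deg);R=np.array([[np.cos(y),-np.sin(y)],[np.sin(y),np.cos(y)]])
    return np.array([[*(np.array(c[:2])+R@[a*xs/2,b*ys/2]),z] for a,b in((1,1),(1,-1),(-1,-1),(-1,1))])
def draw(I,n,P,x0,y0,k,col): cv2.polylines(I,[(((proj(n,P)+.5-[x0,y0])*k-.5)*8).round().astype(int)],True,col,1,cv2.LINE_AA,3)
def crop(I,x,y,w,h,k): return cv2.resize(I[y:y+h,x:x+w],None,fx=k,fy=k,interpolation=cv2.INTER_CUBIC)
E
python3 - <<'E'
from h import *
out=[]
for n,(x,y),(bx,by) in(("top",(195,172),(340,147)),("scene",(230,147),(345,185))):
    I=cv2.imread(f"pics/{n}0.png")
    a=crop(I,x,y,48,40,8)
    draw(a,n,box((553.9,196.2),-1.5,46,64,46),x,y,8,(0,0,255))
    draw(a,n,box((551,196),-13,70,80,50),x,y,8,(0,255,0))
    draw(a,n,box((551,196),-13,70,80,0),x,y,8,(255,255,0))
    b=crop(I,bx,by,80,56,5)[:,:384]
    draw(b,n,box((597.4,-257.6),-28.3,81,156,69),bx,by,5,(0,0,255))
    draw(b,n,box((597.4,-257.6),-28.3,58,150,3),bx,by,5,(0,255,0))
    out.append(np.vstack([a,b]))
cv2.imwrite("pics/c1.png",np.hstack(out))
E
```

```text
(no output)
```

View pics/c1.png

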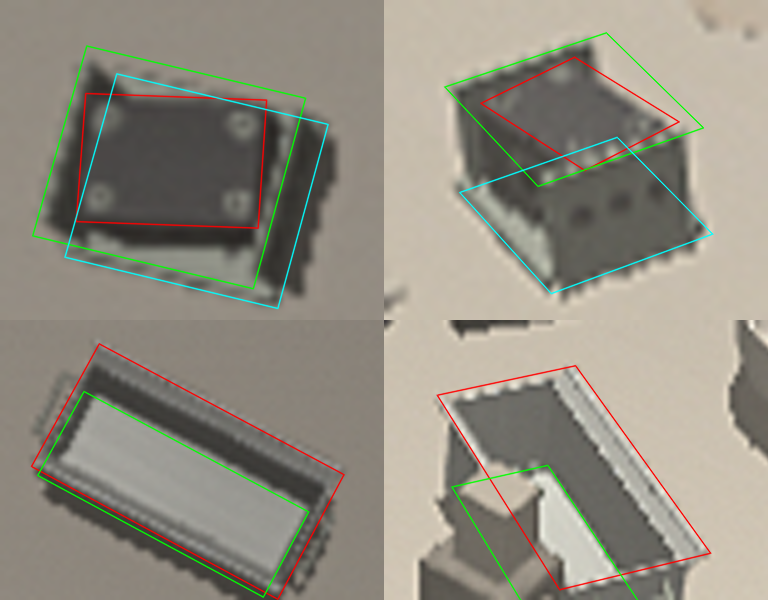

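Run:
```python
from h import *
px=lambda p,k,x0,y0:(np.array(p)+.5)/k-.5+[x0,y0]
a=px([[98,25],[343,154],[34,147]],5,340,147);b=px([[194,48],[332,228],[59,80]],5,345,185)
print("rim tri",tri(a,b).round(1).tolist());print("scene z69",plane("scene",b,69).round(1).tolist());print("top z69",plane("top",a,69).round(1).tolist())
f=px([[97,77],[308,178]],5,340,147);print("floor far edge top",plane("top",f,3).round(1).tolist())
f=px([[171,135],[248,240]],5,345,185);print("floor far edge scene",plane("scene",f,3).round(1).tolist())
print("hyp far edge",box((597.4,-257.6),-28.3,58,150,3)[:2].round(1).tolist())
# label roll check: centre top 25
for n in("top","scene"):
    I=cv2.cvtColor(cv2.imread(f"pics/{n}0.png"),cv2.COLOR_BGR2GRAY)
    x,y=(272,174) if n=="top" else (286,180)
    m=(I[y:y+33,x:x+33]>(165 if n=="top" else 226)).astype(np.uint8);M=cv2.moments(m,True);print(n,m.sum(),plane(n,[[x+M['m10']/M['m00'],y+M['m01']/M['m00']]],25).round(1))
# block holes in scene (crop8 origin 230,147, panel 384)
b=px([[500-384,103],[562-384,75],[665-384,118],[612-384,147]],8,230,147);h=plane("scene",b,46)[:,:2];print("holes scene",h.round(1).tolist(),h.mean(0))
```

```text
rim tri [[670.4, -208.6, 66.8], [596.7, -345.9, 71.5], [599.5, -172.2, 66.1]]
scene z69 [[669.2, -210.7, 69.0], [600.9, -345.6, 69.0], [597.6, -175.0, 69.0]]
top z69 [[669.1, -207.7, 69.0], [596.1, -345.2, 69.0], [598.2, -171.4, 69.0]]
floor far edge top [[655.0, -213.3, 3.0], [595.4, -337.4, 3.0]]
floor far edge scene [[668.2, -203.2, 3.0], [627.7, -285.1, 3.0]]
hyp far edge [[658.5, -205.3, 3.0], [587.4, -337.4, 3.0]]
top 155 [[562.9  -6.9  25. ]]
scene 115 [[563.1  -3.6  25. ]]
holes scene [[536.9, 223.2], [566.1, 221.0], [574.0, 169.2], [547.2, 168.9]] [556.04274423 195.5840033 ]
```

```bash
cat >> h.py <<'E'
from scipy.spatial.transform import Rotation as Ro
def go(x,y,z,closing_deg):
    s=env.read_state();R=Ro.from_quat(s['eef_rot']).as_matrix();p=s['ee_pos']
    d=R.T@(np.array([x,y,z])-p);c=np.array([np.cos(np.radians(closing_deg)),np.sin(np.radians(closing_deg)),0])
    v=R.T@c;a=np.arctan2(-v[0],v[1]);a=(a+np.pi/2)%np.pi-np.pi/2
    print("d",d.round(1),"turn",round(a,3),"alt",round(a-np.sign(a)*np.pi,3),"q6",s['joint_positions'][5].round(2),"t",s['time_s'],"pos",p.round(1),"z",R[:,2].round(3),"rows",np.ceil(max(np.linalg.norm(d)/50,abs(a)/.15)))
E
python3 -c "
from h import *
go(555,196,150,-5)"
python3 steer.py '[[-41,-27,0,0.14,94],[-82,-54,0,0.28,94],[-123,-81,0,0.42,94],[-164,-108,0,0.56,94],[-205,-135,0,0.7,94]]'; python3 -c "
from h import *
go(555,196,150,-5)"
```

```text
time_s: 0.6
ee_pos: [319.5, 451.8, 205.1]
eef_rot: [0.452, 0.892, -0.0, -0.0]
force: [0.5, 0.1, -0.1]
opening: 94.1
finger_force: 0.0
d [-345.5   39.1   55.1] turn 0.719 alt -2.423 q6 0.12 t 0.6 pos [319.5 451.8 205.1] z [-0. -0. -1.] rows 8.0
```

```bash
python3 steer.py '[[-43,5,0,0.14,94],[-86,10,0,0.28,94],[-130,15,0,0.42,94],[-173,20,0,0.56,94],[-216,25,10,0.7,94]]'; python3 -c "
from h import *
go(555,196,120,-5)"
```

```text
time_s: 1.1
ee_pos: [469.0, 293.5, 196.5]
eef_rot: [0.731, 0.682, 0.001, 0.0]
force: [0.0, 1.2, -0.3]
opening: 94.2
finger_force: 0.0
d [-91.5  92.3  76.6] turn 0.018 alt -3.123 q6 0.42 t 1.1 pos [469.  293.5 196.5] z [ 0.002  0.001 -1.   ] rows 4.0
```

```bash
python3 steer.py '[[-30,31,20,0.018,94],[-61,62,50,0.018,94],[-91.5,92,76,0.018,94],[-91.5,92,76,0.018,94],[-91.5,92,76,0.018,94]]'
python3 - <<'E'
from h import *
go(555,196,11,-5)
out=[]
for n,(x,y) in(("top",(185,162)),("scene",(225,120))):
    I=vision.capture(n)[:,:,::-1].copy();cv2.imwrite(f"pics/{n}1.png",I);a=crop(I,x,y,66,70,6)
    draw(a,n,box((555,196),-3,46,64,46),x,y,6,(0,0,255))
    s=env.read_state()['ee_pos'];draw(a,n,box(s,-5,94,16,s[2]),x,y,6,(0,255,0));out.append(a)
cv2.imwrite("pics/c2.png",np.hstack(out))
E
```

```text
time_s: 1.6
ee_pos: [552.8, 197.0, 118.3]
eef_rot: [0.736, 0.677, -0.001, -0.001]
force: [0.2, -0.6, 0.0]
opening: 94.2
finger_force: 0.0
d [ -0.8   2.5 107.3] turn 0.004 alt -3.137 q6 0.23 t 1.6 pos [552.8 197.  118.3] z [-0.003 -0.    -1.   ] rows 3.0
```

View pics/c2.png

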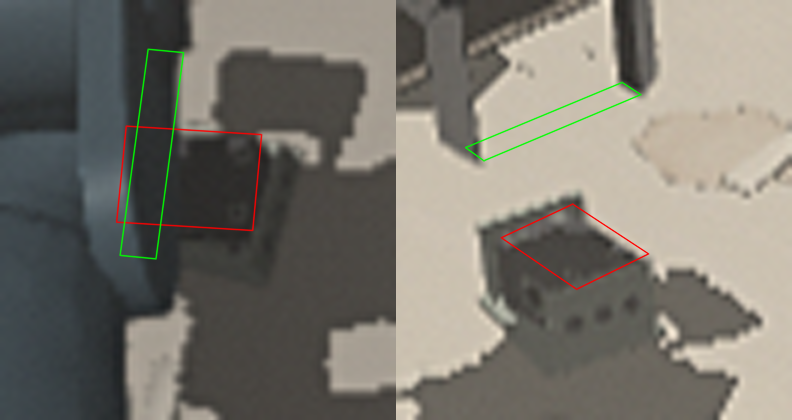

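The scene crop shows the fingertips matching their projected positions within about 1 px, and both straddle the block. I'll descend.

```bash
python3 steer.py '[[-1,2,35,0,94],[-1,2,70,0,94],[-1,2,95,0,94],[-1,2,107,0,94],[-1,2,107,0,94]]' && python3 steer.py '[[0,0,0,0,40],[0,0,0,0,40],[0,0,0,0,40],[0,0,0,0,40],[0,0,0,0,40]]'
```

```text
time_s: 2.2
ee_pos: [554.0, 197.4, 11.8]
eef_rot: [0.735, 0.679, -0.001, -0.001]
force: [-0.1, -1.0, -0.4]
opening: 94.0
finger_force: 0.0
time_s: 2.7
ee_pos: [555.6, 196.5, 13.0]
eef_rot: [0.735, 0.678, 0.0, 0.0]
force: [0.3, -0.4, 0.0]
opening: 57.7
finger_force: 0.0
```

```bash
python3 steer.py '[[0,0,0,0,40],[0,0,0,0,40],[0,0,0,0,40],[0,0,0,0,40],[0,0,0,0,40]]'; python3 -c "
from h import *
go(555,196,11,-5)"
```

```text
time_s: 3.2
ee_pos: [553.3, 196.5, 12.3]
eef_rot: [0.735, 0.678, -0.002, -0.002]
force: [-5.8, -0.2, 6.1]
opening: 46.5
finger_force: 29.7
d [-0.4  1.8  1.3] turn 0.006 alt -3.135 q6 0.23 t 3.2 pos [553.3 196.5  12.3] z [-0.005 -0.    -1.   ] rows 1.0
```

```bash
python3 steer.py '[[0,0,-6,0,40],[0,0,-16,0,40],[0,0,-30,0,40],[0,0,-46,0,40],[0,0,-62,0,40]]' && python3 steer.py '[[0,0,-20,0,40],[0,0,-35,0,40],[0,0,-40,0,40],[0,0,-40,0,40]]'
python3 - <<'E'
from h import *
go(460,0,110,0)
for n in("scene","top"): cv2.imwrite(f"pics/{n}2.png",vision.capture(n)[:,:,::-1])
E
```

```text
time_s: 3.7
ee_pos: [555.5, 196.5, 76.1]
eef_rot: [0.735, 0.678, 0.0, 0.0]
force: [1.1, -0.2, -7.4]
opening: 46.4
finger_force: 29.6
time_s: 4.1
ee_pos: [556.0, 196.6, 115.8]
eef_rot: [0.735, 0.678, 0.001, 0.001]
force: [0.0, 1.0, -8.1]
opening: 46.3
finger_force: 29.6
d [-203.7  -79.8    5.5] turn -0.081 alt 3.061 q6 0.23 t 4.1 pos [556.  196.6 115.8] z [ 0.002  0.    -1.   ] rows 5.0
```

```bash
python3 steer.py '[[-15,-6,0,-0.01,40],[-48,-19,0,-0.02,40],[-90,-35,0,-0.04,40],[-132,-52,0,-0.06,40],[-170,-67,0,-0.08,40]]' && python3 steer.py '[[-22,-9,0,0,40],[-34,-13,10,0,40],[-36,-13,35,0,40],[-36,-13,60,0,40],[-36,-13,80,0,40]]'; python3 -c "
from h import *
go(455,0,6.3,0)"
```

```text
time_s: 4.7
ee_pos: [472.7, 31.2, 113.2]
eef_rot: [0.707, 0.707, -0.001, -0.001]
force: [1.3, -1.3, -7.5]
opening: 46.3
finger_force: 29.6
time_s: 5.2
ee_pos: [460.5, -3.0, 32.0]
eef_rot: [0.708, 0.707, -0.001, -0.001]
force: [-0.3, -0.9, -7.6]
opening: 46.3
finger_force: 29.6
d [ 3.  -5.5 25.7] turn -0.001 alt 3.14 q6 -0.25 t 5.2 pos [460.5  -3.   32. ] z [-0.003  0.001 -1.   ] rows 1.0
```

```bash
python3 steer.py '[[0,-2,10,0,40],[0,-3,17,0,40],[0,-3,22,0,40],[0,-3,24,0,40],[0,-3,25.5,0,40]]' && python3 steer.py '[[0,0,0.5,0,40],[0,0,0.5,0,40]]'
```

```text
time_s: 5.7
ee_pos: [459.4, -3.6, 9.5]
eef_rot: [0.707, 0.707, 0.0, 0.001]
force: [-0.0, 0.4, -7.2]
opening: 46.1
finger_force: 29.6
time_s: 5.9
ee_pos: [459.1, -3.6, 8.9]
eef_rot: [0.707, 0.707, 0.0, 0.0]
force: [1.1, 0.5, -7.7]
opening: 46.0
finger_force: 29.6
```

Not in contact yet. I'll lower it in small steps.

```bash
python3 steer.py '[[0,0,1,0,40],[0,0,1.5,0,40],[0,0,2,0,40],[0,0,2,0,40]]'
```

```text
time_s: 6.3
ee_pos: [458.7, -3.6, 6.4]
eef_rot: [0.707, 0.707, 0.0, 0.0]
force: [1.2, -0.8, -7.3]
opening: 46.2
finger_force: 29.6
```

```bash
python3 steer.py '[[0,0,0.7,0,40],[0,0,1.4,0,40],[0,0,1.4,0,40]]'
```

```text
time_s: 6.6
ee_pos: [458.8, -3.5, 6.3]
eef_rot: [0.707, 0.707, -0.0, -0.001]
force: [-5.8, 1.3, 8.5]
opening: 46.2
finger_force: 29.6
```

Contact. Release, then rise.

```bash
python3 steer.py '[[0,0,0,0,94],[0,0,0,0,94],[0,0,0,0,94],[0,0,0,0,94],[0,0,0,0,94]]' && python3 steer.py '[[0,0,-20,0,94],[0,0,-55,0,94],[0,0,-90,0.1,94],[0,0,-100,0.25,94],[0,0,-100,0.4,94]]';python3 - <<'E'
from h import *
go(459,-3.5,11,90)
E
```

```text
time_s: 7.1
ee_pos: [459.0, -3.6, 5.2]
eef_rot: [0.707, 0.707, 0.0, 0.0]
force: [-0.1, 0.4, -0.7]
opening: 82.5
finger_force: 0.0
time_s: 7.6
ee_pos: [460.5, -4.0, 107.7]
eef_rot: [0.835, 0.55, 0.002, 0.002]
force: [-0.5, 0.6, 0.0]
opening: 94.3
finger_force: 0.0
d [-0.3 -2.1 96.7] turn 1.164 alt -1.978 q6 0.15 t 7.6 pos [460.5  -4.  107.7] z [ 0.005 -0.001 -1.   ] rows 8.0
```

```bash
python3 steer.py '[[0,-1,0,0.14,94],[0,-1,0,0.28,94],[0,-1,0,0.42,94],[0,-1,0,0.56,94],[0,-1,0,0.7,94]]' && python3 steer.py '[[0,0,0,0.14,94],[0,0,0,0.28,94],[0,0,0,0.42,94],[0,0,0,0.464,94],[0,0,0,0.464,94]]';python3 - <<'E'
from h import *
go(459,-3.5,14,90)
I=vision.capture("scene")[:,:,::-1].copy();cv2.imwrite("pics/s3.png",I)
a=crop(I,200,110,130,100,6);draw(a,"scene",box((459,-3.5),0,46,64,40),200,110,6,(0,0,255));cv2.imwrite("pics/c3.png",a)
E
```

```text
time_s: 8.1
ee_pos: [457.7, -3.1, 105.0]
eef_rot: [0.973, 0.23, 0.0, -0.0]
force: [-0.1, -0.1, -0.1]
opening: 94.0
finger_force: 0.0
time_s: 8.6
ee_pos: [457.7, -3.1, 105.0]
eef_rot: [1.0, 0.003, -0.0, -0.0]
force: [-0.7, 0.1, -0.4]
opening: 94.0
finger_force: 0.0
d [ 1.3  0.4 91. ] turn 0.006 alt -3.136 q6 1.31 t 8.6 pos [457.7  -3.1 105. ] z [-0.  0. -1.] rows 2.0
```

View pics/c3.png

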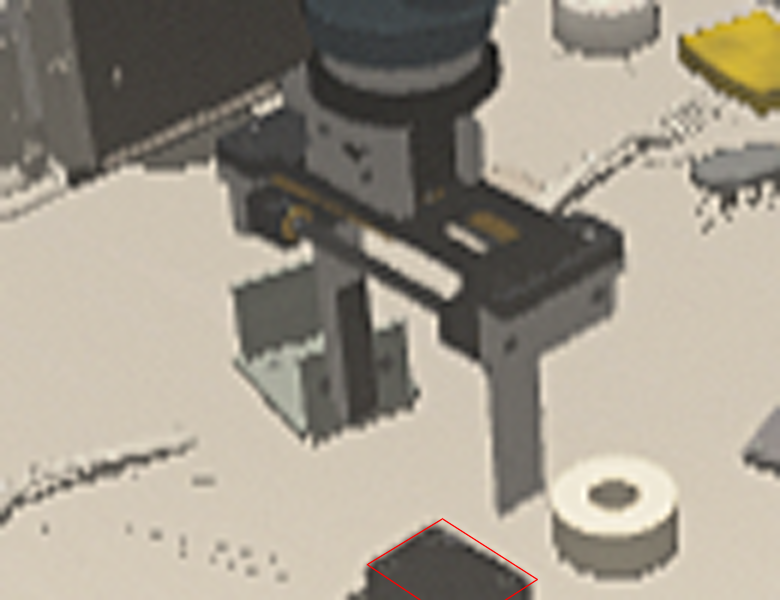

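The crop shows the block upright with its top face on the predicted outline (about 1 px off), and the fingers straddling it along y. I'll descend and grip.

```bash
python3 steer.py '[[1,0,35,0,94],[1,0,70,0,94],[1,0,90,0,94],[1,0,96,0,94],[1,0,96,0,94]]' && python3 steer.py '[[0,0,0,0,50],[0,0,0,0,50],[0,0,0,0,50],[0,0,0,0,50],[0,0,0,0,50]]'&& python3 steer.py '[[0,0,0,0,50],[0,0,0,0,50]]'
```

```text
time_s: 9.15
ee_pos: [458.3, -3.0, 8.6]
eef_rot: [1.0, 0.003, -0.001, -0.0]
force: [0.6, -0.0, -0.5]
opening: 93.7
finger_force: 0.0
time_s: 9.65
ee_pos: [459.3, -3.0, 9.7]
eef_rot: [1.0, 0.003, 0.001, -0.0]
force: [-1.3, 1.8, 3.7]
opening: 64.0
finger_force: 29.8
time_s: 9.85
ee_pos: [459.4, -3.0, 9.8]
eef_rot: [1.0, 0.003, 0.0, -0.0]
force: [-1.4, 2.1, 7.2]
opening: 63.9
finger_force: 29.8
```

```bash
python3 steer.py '[[0,0,-8,0,50],[0,0,-25,0,50],[0,0,-55,0,50],[0,0,-90,0,50],[0,0,-120,0,50]]' && python3 -c "
from h import *
go(597.5,-257.5,130,62)"
```

```text
time_s: 10.35
ee_pos: [457.2, -3.0, 129.0]
eef_rot: [1.0, 0.003, -0.001, -0.0]
force: [1.1, -0.6, -7.7]
opening: 63.9
finger_force: 29.8
d [138.8 255.4  -1.4] turn 0.494 alt -2.647 q6 1.31 t 10.35 pos [457.2  -3.  129. ] z [-0.003  0.    -1.   ] rows 6.0
```

```bash
python3 steer.py '[[8,15,0,0.03,50],[28,51,0,0.1,50],[50,92,0,0.19,50],[72,132,0,0.28,50],[94,173,0,0.37,50]]' && python3 steer.py '[[24,35,0,0.08,50],[41,61,0,0.12,50],[48,78,0,0.124,50],[48,78,0,0.124,50]]'; python3 -c "
from h import *
go(597.5,-257.5,130,62)"
```

```text
time_s: 10.85
ee_pos: [552.5, -177.1, 125.8]
eef_rot: [0.983, -0.183, -0.002, -0.001]
force: [1.2, 1.0, -6.9]
opening: 64.1
finger_force: 29.8
time_s: 11.25
ee_pos: [569.2, -267.7, 126.4]
eef_rot: [0.97, -0.243, -0.002, -0.0]
force: [-0.7, 0.4, -7.8]
opening: 64.1
finger_force: 29.8
d [ 20.1 -22.3  -3.7] turn -0.002 alt 3.139 q6 1.44 t 11.25 pos [ 569.2 -267.7  126.4] z [-0.004  0.001 -1.   ] rows 1.0
```

My rows ignored that the tool had already turned, so the tool is about 30 mm off. I'll correct that and look before lowering.

```bash
python3 steer.py '[[9,-10,0,0,50],[20,-22,0,0,50],[20,-22,0,0,50],[20,-22,0,0,50]]'
python3 - <<'E'
from h import *
go(597.5,-257.5,130,62)
s=env.read_state()['ee_pos'];out=[]
for n,(x,y,w) in(("top",(340,140,65)),("scene",(345,165,65))):
    I=vision.capture(n)[:,:,::-1].copy();cv2.imwrite(f"pics/{n}4.png",I);a=crop(I,x,y,w,80,6)
    draw(a,n,box(s,-28,46,64,s[2]-9),x,y,6,(0,0,255));draw(a,n,box((597.5,-257.5),-28,81,156,69),x,y,6,(0,255,0));out.append(a)
cv2.imwrite("pics/c4.png",np.hstack(out))
E
```

```text
time_s: 11.65
ee_pos: [598.7, -253.8, 128.2]
eef_rot: [0.971, -0.241, -0.001, -0.0]
force: [-0.4, -1.1, -8.6]
opening: 64.0
finger_force: 29.8
d [ 0.7  3.8 -1.8] turn 0.003 alt -3.139 q6 1.48 t 11.65 pos [ 598.7 -253.8  128.2] z [-0.002  0.001 -1.   ] rows 1.0
```

View pics/c4.png

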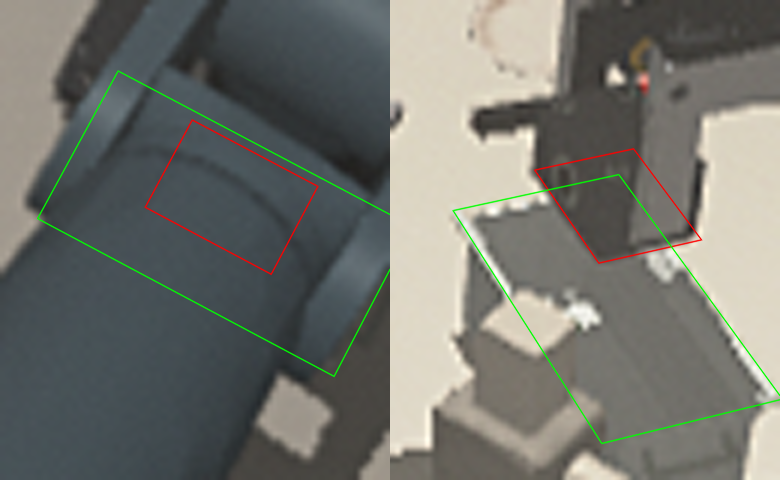

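The scene crop shows the block over the box mouth with both outlines matching within about 1–2 px. The arm hides the box in the top view. I'll lower it slowly, watching the force.

```bash
python3 steer.py '[[0.5,3.5,10,0.002,50],[0.5,3.5,28,0.002,50],[0.5,3.5,44,0.002,50],[0.5,3.5,52,0.002,50],[0.5,3.5,52,0.002,50]]' && python3 steer.py '[[0,0,6,0,50],[0,0,12,0,50],[0,0,18,0,50],[0,0,22,0,50]]';python3 -c "
from h import *
go(597.5,-257.5,12.5,62)"
```

```text
time_s: 12.25
ee_pos: [596.1, -258.1, 74.6]
eef_rot: [0.97, -0.243, -0.002, -0.001]
force: [0.2, 1.2, -8.5]
opening: 64.1
finger_force: 29.8
time_s: 12.65
ee_pos: [597.5, -258.8, 54.5]
eef_rot: [0.97, -0.243, -0.0, -0.0]
force: [0.2, -0.1, -8.2]
opening: 64.0
finger_force: 29.8
d [-0.6 -1.1 42. ] turn -0.002 alt 3.14 q6 1.48 t 12.65 pos [ 597.5 -258.8   54.5] z [-0.  0. -1.] rows 1.0
```

```bash
python3 steer.py '[[0,0,8,0,50],[0,0,16,0,50],[0,0,24,0,50],[0,0,31,0,50],[0,0,36,0,50]]' && python3 steer.py '[[0,0,1,0,50],[0,0,2,0,50],[0,0,2,0,50]]';python3 -c "
from h import *
go(597.5,-257.5,12.5,62)"
```

```text
time_s: 13.15
ee_pos: [597.3, -258.6, 18.0]
eef_rot: [0.97, -0.243, -0.0, -0.0]
force: [-0.4, -0.8, -7.7]
opening: 63.9
finger_force: 29.8
time_s: 13.45
ee_pos: [597.9, -259.0, 17.4]
eef_rot: [0.97, -0.243, 0.0, 0.0]
force: [0.1, -0.9, -7.7]
opening: 64.1
finger_force: 29.8
d [-1.1 -1.1  4.9] turn -0.001 alt 3.14 q6 1.48 t 13.45 pos [ 597.9 -259.    17.4] z [ 0.001 -0.    -1.   ] rows 1.0
```

No wall contact on the way down, so I'll carry on in fine steps to the floor.

```bash
python3 steer.py '[[0,0,1,0,50],[0,0,2,0,50],[0,0,3,0,50],[0,0,3,0,50]]' ; python3 steer.py '[[0,0,0.5,0,50],[0,0,1,0,50],[0,0,1,0,50]]'
```

```text
time_s: 13.85
ee_pos: [597.5, -258.8, 13.9]
eef_rot: [0.97, -0.243, -0.0, -0.0]
force: [0.0, -0.0, -7.9]
opening: 63.9
finger_force: 29.8
time_s: 14.15
ee_pos: [597.6, -258.8, 13.0]
eef_rot: [0.97, -0.243, -0.0, -0.0]
force: [0.1, -0.5, -7.5]
opening: 64.3
finger_force: 29.8
```

```bash
python3 steer.py '[[0,0,0.6,0,50],[0,0,1.2,0,50],[0,0,1.2,0,50]]' ; python3 -c "
from h import *
go(597.5,-257.5,12.5,62)"
```

```text
time_s: 14.45
ee_pos: [597.8, -258.9, 12.9]
eef_rot: [0.97, -0.243, -0.0, 0.0]
force: [-5.0, 2.4, 2.1]
opening: 64.1
finger_force: 29.8
d [-0.9 -1.1  0.4] turn -0.001 alt 3.14 q6 1.48 t 14.45 pos [ 597.8 -258.9   12.9] z [-0. -0. -1.] rows 1.0
```

Floor contact at the expected height. I'll release, with a limited opening inside the box, and rise.

```bash
python3 steer.py '[[0,0,0,0,84],[0,0,0,0,84],[0,0,0,0,84],[0,0,0,0,84],[0,0,0,0,84]]' && python3 steer.py '[[0,0,-15,0,84],[0,0,-45,0,84],[0,0,-85,0,84],[0,0,-120,0,84],[0,0,-120,0,84]]'; python3 -c "
from h import *
go(677,-33,130,109)"
```

```text
time_s: 14.95
ee_pos: [597.9, -259.0, 12.0]
eef_rot: [0.97, -0.243, 0.0, 0.0]
force: [0.2, 0.8, -0.0]
opening: 84.0
finger_force: 0.0
time_s: 15.45
ee_pos: [601.3, -261.1, 140.0]
eef_rot: [0.97, -0.243, 0.006, 0.002]
force: [0.7, 0.5, 0.5]
opening: 83.6
finger_force: 0.0
d [ -40.7 -236.9    9.2] turn -0.822 alt 2.32 q6 1.48 t 15.45 pos [ 601.3 -261.1  140. ] z [ 0.011 -0.007 -1.   ] rows 6.0
```

```bash
python3 steer.py '[[-7,-42,0,-0.14,60],[-15,-86,0,-0.28,60],[-23,-132,0,-0.42,60],[-31,-178,0,-0.56,60],[-38,-222,0,-0.7,60]]'
python3 - <<'E'
from h import *
go(677,-33,90,109)
for n in("top","scene"): cv2.imwrite(f"pics/{n}5.png",vision.capture(n)[:,:,::-1])
I=cv2.imread("pics/top5.png");J=cv2.imread("pics/scene5.png")
s=env.read_state()
a=crop(I,340,145,80,60,5);draw(a,"top",box((597.9,-259),-28,46,64,43),340,145,5,(0,0,255));b=crop(J,345,185,80,60,5)
draw(b,"scene",box((597.9,-259),-28,46,64,43),345,185,5,(0,0,255))
T=cv2.imread("pics/top0.png");S=cv2.imread("pics/scene0.png")
c=crop(T,275,130,50,37,8);d=crop(S,312,165,50,37,8)
for z,xs,ys,col in((0,46,60,(0,255,0)),(31,36,12,(0,0,255))):
    draw(c,"top",box((677,-33),19,xs,ys,z),275,130,8,col);draw(d,"scene",box((677,-33),19,xs,ys,z),312,165,8,col)
cv2.imwrite("pics/c5.png",np.vstack([np.hstack([a,b]),np.hstack([c,d])]))
E
```

```text
time_s: 15.95
ee_pos: [668.7, -43.1, 131.8]
eef_rot: [0.994, 0.108, -0.0, -0.0]
force: [0.5, -0.9, 0.9]
opening: 59.9
finger_force: 0.0
d [10.3 -8.  41.8] turn -0.116 alt 3.026 q6 1.12 t 15.95 pos [668.7 -43.1 131.8] z [-0.  0. -1.] rows 1.0
```

View pics/c5.png

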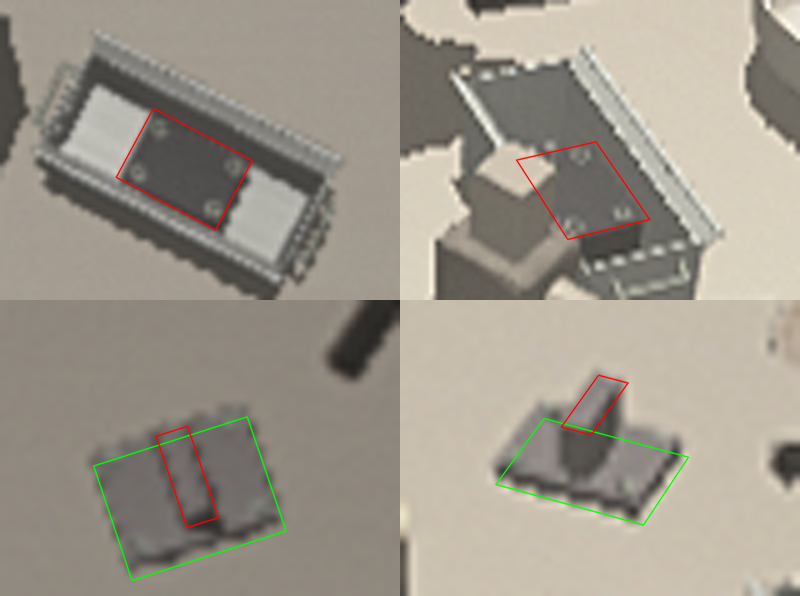

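The crops show the block flat in the box, on its predicted outline and along the box. The cover outline and rib match within about 1 px in both views, so I'll go for the rib.

```bash
python3 steer.py '[[11,-8,20,-0.116,60],[11,-8,42,-0.116,60],[11,-8,72,-0.116,60],[11,-8,72,-0.116,60],[11,-8,72,-0.116,60]]' ; python3 -c "
from h import *
go(678,-33,11.5,109)"
```

```text
time_s: 16.55
ee_pos: [677.2, -35.6, 59.7]
eef_rot: [0.987, 0.162, -0.001, -0.0]
force: [-0.4, 0.5, 0.2]
opening: 60.1
finger_force: 0.0
d [ 1.6 -2.2 48.2] turn -0.007 alt 3.135 q6 1.03 t 16.55 pos [677.2 -35.6  59.7] z [-0.001  0.    -1.   ] rows 1.0
```

```bash
python3 steer.py '[[1.5,-2,20,-0.007,60],[1.5,-2,38,-0.007,60],[1.5,-2,45,-0.007,60],[1.5,-2,48,-0.007,60],[1.5,-2,48,-0.007,60]]' && python3 steer.py '[[0,0,0,0,5],[0,0,0,0,5],[0,0,0,0,5],[0,0,0,0,5],[0,0,0,0,5]]' && python3 steer.py '[[0,0,0,0,5],[0,0,0,0,5],[0,0,0,0,5]]'
```

```text
time_s: 17.05
ee_pos: [678.5, -32.8, 11.9]
eef_rot: [0.986, 0.166, -0.0, 0.0]
force: [-0.2, 0.2, -0.4]
opening: 60.1
finger_force: 0.0
time_s: 17.55
ee_pos: [678.6, -32.6, 12.0]
eef_rot: [0.986, 0.166, 0.0, 0.0]
force: [0.0, -0.5, 1.1]
opening: 23.4
finger_force: 0.0
time_s: 17.85
ee_pos: [678.5, -32.6, 11.9]
eef_rot: [0.986, 0.166, -0.0, -0.0]
force: [-0.4, -0.1, 0.2]
opening: 11.8
finger_force: 30.0
```

Gripped (11.8 mm on the 12 mm rib). I'll lift to 130 mm and check the offset of the plate in the hand.

```bash
python3 steer.py '[[0,0,-10,0,5],[0,0,-35,0,5],[0,0,-70,0,5],[0,0,-105,0,5],[0,0,-120,0,5]]' ; python3 -c "
from h import *
go(597.8,-259,135,62)"
```

```text
time_s: 18.35
ee_pos: [680.7, -33.1, 136.9]
eef_rot: [0.986, 0.166, 0.003, 0.001]
force: [0.3, 0.7, 0.0]
opening: 11.9
finger_force: 30.0
d [-152.2  186.4    1.7] turn 0.822 alt -2.32 q6 1.02 t 18.35 pos [680.7 -33.1 136.9] z [ 0.007 -0.002 -1.   ] rows 6.0
```

```bash
python3 steer.py '[[-20,25,0,0.12,5],[-48,59,0,0.26,5],[-76,93,0,0.4,5],[-104,127,0,0.54,5],[-130,159,0,0.68,5]]' ; python3 -c "
from h import *
go(597.8,-259,130,62)"
```

```text
time_s: 18.85
ee_pos: [606.3, -226.8, 131.3]
eef_rot: [0.984, -0.176, -0.0, -0.0]
force: [0.2, -0.3, -1.1]
opening: 11.8
finger_force: 30.0
d [ 3.1 33.2  1.3] turn 0.136 alt -3.006 q6 1.39 t 18.85 pos [ 606.3 -226.8  131.3] z [-0.001  0.    -1.   ] rows 1.0
```

```bash
python3 steer.py '[[2,18,0,0.08,5],[3,33,0,0.136,5],[3,33,0,0.136,5],[3,33,0,0.136,5]]'
python3 - <<'E'
from h import *
go(597.8,-259,54.5,62)
s=env.read_state()['ee_pos']
J=vision.capture("scene")[:,:,::-1].copy();x,y=345,150;a=crop(J,x,y,80,90,6)
draw(a,"scene",box(s,-28,46,60,s[2]-11.9+8),x,y,6,(0,0,255));draw(a,"scene",box(s,-28,46,60,s[2]-11.9),x,y,6,(0,255,0))
cv2.imwrite("pics/c6.png",a)
E
```

```text
time_s: 19.25
ee_pos: [598.9, -257.0, 131.4]
eef_rot: [0.971, -0.239, -0.0, -0.0]
force: [-0.1, -0.1, 0.5]
opening: 11.3
finger_force: 30.0
d [ 0.   2.3 76.9] turn 0.006 alt -3.135 q6 1.47 t 19.25 pos [ 598.9 -257.   131.4] z [-0.001  0.001 -1.   ] rows 2.0
```

View pics/c6.png

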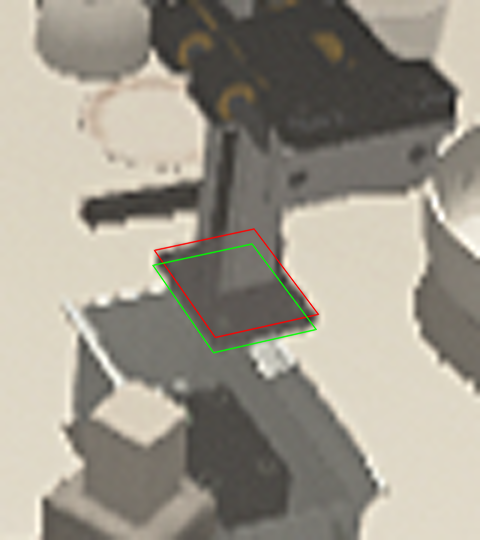

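The crop shows the plate level in the fingers with its corners within about 1 px of the outline centred on the tool, so its offset in the hand is negligible. I'll lower it onto the block.

```bash
python3 steer.py '[[0,2.2,15,0.006,5],[0,2.2,35,0.006,5],[0,2.2,52,0.006,5],[0,2.2,62,0.006,5],[0,2.2,68,0.006,5]]' && python3 steer.py '[[0,0,2,0,5],[0,0,4,0,5],[0,0,4,0,5],[0,0,4,0,5]]'; python3 -c "
from h import *
go(597.8,-259,54.9,62)"
```

```text
time_s: 19.8
ee_pos: [597.5, -258.5, 62.0]
eef_rot: [0.97, -0.242, -0.001, -0.0]
force: [-0.3, -0.1, -0.2]
opening: 11.8
finger_force: 30.0
time_s: 20.2
ee_pos: [598.6, -259.6, 60.6]
eef_rot: [0.97, -0.242, 0.001, 0.0]
force: [0.7, -0.3, 0.5]
opening: 11.5
finger_force: 30.0
d [-1.  -0.2  5.7] turn -0.0 alt 3.141 q6 1.48 t 20.2 pos [ 598.6 -259.6   60.6] z [ 0.001 -0.001 -1.   ] rows 1.0
```

```bash
python3 steer.py '[[-0.4,0,1,0,5],[-0.4,0,2,0,5],[-0.4,0,3,0,5],[-0.4,0,4,0,5],[-0.4,0,4,0,5]]' && python3 steer.py '[[0,0,0.4,0,5],[0,0,0.8,0,5],[0,0,0.8,0,5]]'
```

```text
time_s: 20.7
ee_pos: [597.6, -259.1, 55.6]
eef_rot: [0.97, -0.242, -0.0, -0.0]
force: [0.0, 0.5, -0.7]
opening: 11.6
finger_force: 30.0
time_s: 21.0
ee_pos: [597.8, -259.1, 55.0]
eef_rot: [0.97, -0.242, -0.0, -0.0]
force: [0.8, -0.0, -0.7]
opening: 11.7
finger_force: 30.0
```

```bash
python3 steer.py '[[0,0,0.5,0,5],[0,0,1,0,5],[0,0,1,0,5]]'
```

```text
time_s: 21.3
ee_pos: [597.9, -259.2, 54.9]
eef_rot: [0.97, -0.242, -0.0, 0.0]
force: [-2.8, 1.0, 4.9]
opening: 11.7
finger_force: 30.0
```

Contact on top of the block. I'll open and rise straight up, then back off clear of the box and look.

```bash
python3 steer.py '[[0,0,0,0,50],[0,0,0,0,50],[0,0,0,0,50],[0,0,0,0,50],[0,0,0,0,50]]' && python3 steer.py '[[0,0,-8,0,50],[0,0,-30,0,50],[0,0,-65,0,50],[0,0,-105,0,50],[0,0,-120,0,50]]' && python3 steer.py '[[0,-45,0,0,50],[0,-90,0,0,50],[0,-135,0,0,50],[0,-180,0,0,50],[0,-200,0,0,50]]'
python3 - <<'E'
from h import *
I=vision.capture("top")[:,:,::-1].copy();J=vision.capture("scene")[:,:,::-1].copy()
a=crop(I,340,145,80,60,5);b=crop(J,345,185,80,60,5)
for n,P,x,y in(("top",a,340,145),("scene",b,345,185)): draw(P,n,box((597.9,-259),-28,46,60,51),x,y,5,(0,0,255))
c=np.vstack([np.hstack([a,b]),np.hstack([cv2.resize(I,(400,250)),cv2.resize(J,(400,250))])]);cv2.imwrite("pics/c7.png",c)
E
```

```text
time_s: 21.8
ee_pos: [597.7, -259.2, 53.9]
eef_rot: [0.97, -0.242, -0.0, -0.0]
force: [-0.4, -0.8, -0.3]
opening: 47.9
finger_force: 0.0
time_s: 22.3
ee_pos: [599.9, -260.5, 179.6]
eef_rot: [0.97, -0.242, 0.004, 0.001]
force: [-0.4, 0.5, 0.5]
opening: 50.1
finger_force: 0.0
time_s: 22.8
ee_pos: [692.4, -79.2, 173.2]
eef_rot: [0.971, -0.241, -0.001, -0.0]
force: [0.9, -0.3, -0.5]
opening: 49.9
finger_force: 0.0
```

View pics/c7.png

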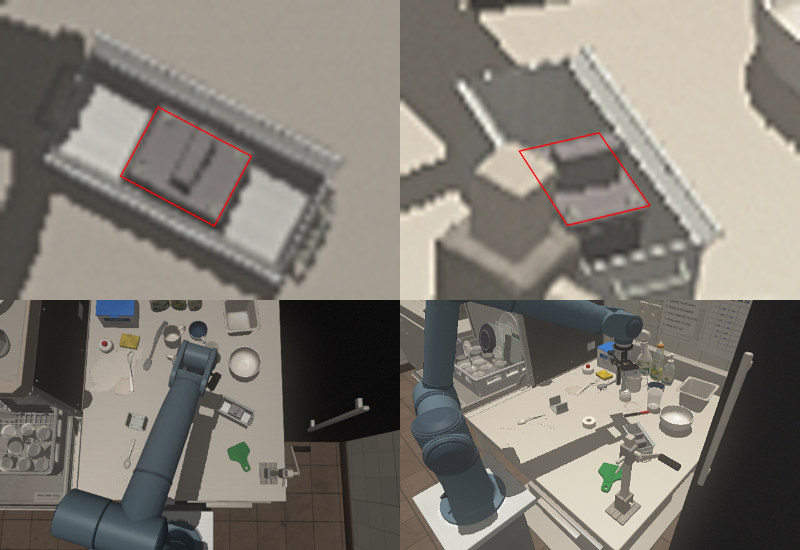

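The cover sits squarely on the block with its rib up, on the predicted outline at about (378,178) in the top image. The roll, spoon and scraper look unmoved, and the arm is clear. I'll hand it in.

```bash
python3 -c "
from bench import env, vision
print(env.close_job())"
```

```text
the job is handed in; nothing more can be done
None
```

The job is handed in: the steel block was set flat on the box floor, the cover sits squarely on top of it rib up, the things round about looked unmoved in the last pictures, and it took about 23 s.

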